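Find a loaded shaft's balance point and carry it level

ROBOT

A 6-joint arm with a two-finger parallel gripper is mounted at the origin on a cart in front of the work surface, level with it; the furniture and walls round the work are solid. World frame = base frame: x ahead of the robot, y to its left, z up, the work surface at z = 0. Lengths are in m, angles in rad, forces in N, time in s.
With the tool pointing down it reaches from about 0.35 to 0.775 m from the base axis. Payload 5.5 kg.
Tool frame: the origin (TCP) lies at the very end of the fingers, on their centre line; the grasp point (between the pads) lies 19 mm behind it; z points along the fingers, y is the line along which they close (so a half turn about z gives the same grasp; the last joint's range is limited). The gripper opens to 85 mm and grips with 20 to 120 N. Pads are 22 mm wide; open, the fingers measure 114 mm over their backs; the gripper's body (76 mm by 85 mm) begins 54 mm behind the grasp point. The pads swing forward as they close: fully open they stand 13 mm farther back than shut.
Start: joints at [-1.487, 0.313, 0.046, 1.304, 0, 1.431], TCP at [0.128, -0.561, 0.231] pointing down, gripper open.
Joint ranges: [-2.76, 2.76], [-0.86, 1.69], [-1.03, 1.26], [-2.2, 2.34], [-1.47, 1.5], [-3.14, 3.14]. Speed limits (rad/s): [2.57, 2.57, 3.14, 3.14, 3.14, 3.14].

INTERFACE

Orientations are given as a unit quaternion [w, x, y, z].
In Python, from workcell import env, cams, ticket, spotter gives the robot as it stands.
- The arm moves only by the tool jog_arm, never from a script. Its argument "increments" is a list that holds one entry, the list of rows, each a list of 7 numbers: the shift along the tool's x, y, z in units of 0.25 m (1.0 is 0.25 m), then the turn, a rotation vector about the tool's x, y, z in units of 180 degrees (1.0 is 180 degrees), then the closure in counts, from 0 (fully open) to 255 (shut). A call has 1 to 20 rows; each row shifts and turns the commanded pose from where the row before left it, along the tool's axes as they then stand; what a row does not reach is not made up. A row lasts 1/10 s, in which the tool goes at most 50 mm and 8.59 degrees, less where a joint would pass 70% of its speed; a pose out of reach is approached as far as the arm can. A call with a number of a shift or a turn outside -1 to 1 is refused whole. A call with a gripper value outside its range is refused whole. The fingers move at their own pace and stop on an object; "force" is the grip in N (left out, the last holds). Time passes only in rows, so rows that do not move let the fingers close. It gives the time, the measured TCP pose, the force, the opening and the grip force at its end, in the units of the state.
- env.get_state(): the state, without advancing time (a new reading comes with each control period).
- cams.read_camera(name): name is "side" or "top"; returns a dict with "pixels" (480x640x3 uint8, red, green, blue), "fx", "fy", "cx", "cy" (pixels), "xyz" and "attitude" of the camera in the world. Camera axes: x right, y down, z forward; pixel columns grow to the right and rows downward; lengths in m; the calibration is good to about 2 mm. A picture is of the moment at which its call begins. There is no depth.
- ticket.hand_in(): hands the job in; it is judged then, once.
Trained networks look in the newest picture that a camera, given by its name, has taken for a name from the list of things; names that differ only in an ending like _2 or _b are one class to them, and where a whole thing is asked for, a point or a joint stands for the part that bears it (a point fixed in the world has none). Each returns a list of dicts, best first, with "conf" (0 to 1); they miss things now and then, are a little off and sometimes report something else, mostly with a low value. They report only what shows in the picture. A call takes as long as a camera call.
- spotter.find_in(target, camera): "uv" ([column, row] in pixels, amid what is visible of it).
- spotter.cut_out(target, camera): "region" (480x640 bool, what is visible of it) and "uv" ([column, row] in pixels, amid what is visible of it).
- spotter.landmark_of(target, camera): "uv" ([column, row] in pixels: a listed point, or the origin of a listed thing).
The state is a dict: "clock": time; "joint_pos": joint angles; "qvel": joint speeds; "tau": joint torques, N m; "tcp_pos": TCP position; "orientation": TCP orientation; "wrist_force": force on the tool from outside, world axes, zero at the start; "ft_torque": the same for the moment, N m; "finger_gap": finger opening in m; "grip_force": force on a finger pad.
Only numpy, scipy, OpenCV 4.12 (cv2) and the standard library are available. Lean on these libraries where they do the work, as an engineer would, in place of code of your own. Each camera call takes 0.05 s, during which the arm holds its last target. There are 200 camera calls.

TASK

The shaft lying in the two forks of the stand is loaded unevenly inside. Slide its lifting yoke along it and try low lifts (no more than about 4 cm) by the yoke's upright handle, until the shaft hangs level for a second without tipping; then, holding it by that handle, carry it level to the bed with the wide steel forks, lower it right down into both of them and only then let go. Leave the bottle, vial and beaker alone.

Things in the scene. Friction and masses are not known exactly. Their poses are not given: they have to be found in the camera images.
- shaft: The loaded shaft: square steel tube 18 x 18 mm with a dark round housing (36 mm diameter, 34 mm long) on each end, 300 mm over all, up to 0.6 kg. Origin on its axis at mid length; y along the shaft, x level across it, z up. Its balance point lies anywhere within 40 mm of mid length and cannot be seen: the housings look alike but weigh 0.07 to 0.19 kg each.
- end_a (a point): Centre of the shaft's end face at its +y end, 150 mm from mid length.
- end_b (a point): Centre of the shaft's end face at its -y end, 150 mm from mid length.
- yoke (a joint): Place of the lifting yoke along the shaft, m: 0 at mid length, positive towards end_a, -0.048 to 0.048. The yoke is an aluminium sleeve (30 x 30 mm, 28 mm along the shaft) with cheeks up to 45 mm above the shaft axis. It rubs (5.5 N) and stays where it is left; pushed along, it first drags the shaft with it until a housing meets its fork, then slides on the tube.
- grip (a point): Grip point of the yoke's black handle, 72 mm above the shaft axis when upright. The handle is an upright tab, 12 mm thick along the shaft and 18 mm wide across it, free from 45 to 98 mm above the axis, with a wider cap on the top 6 mm; pinch it along the shaft's direction. Its y axis points along the shaft, z up the handle.
- handle (a joint): Tilt of the handle on its pivot (36 mm above the shaft axis), rad; 0 square to the shaft, -0.6 to 0.6; a very weak spring stands the free handle upright. Lifted by the handle, the shaft swings freely and tips heavy end down, about 0.021 rad for each mm from yoke to balance point, once both ends are clear of the forks' floors; it settles in about 1.5 s.
- stand: Stand where the shaft starts, fixed: grey plate 50 x 210 x 8 mm, two narrow aluminium forks (34 mm across x, 10 mm thick) at y = +90 and -90 mm. Origin centre of underside, y along the shaft. Seated shaft axis 80 mm above the origin; fork gap 22 mm, mouths flared to 40 mm, tops 99 mm up. Housings hang outside the forks, with 21 mm of lengthwise play each way.
- bed: Bed where the shaft must go, fixed: dark plate 60 x 230 x 20 mm, two wide steel forks (56 mm across x, 10 mm thick) at y = +90 and -90 mm. Origin centre of underside, y along the line of the forks. Seated shaft axis 90 mm above the origin, fork tops 109 mm; gap, flares, play as on the stand. It lies about 98 mm beside the stand, nearly parallel, nearer to the robot or farther.
- bottle: Round reagent bottle, 52 mm diameter, 120 mm tall, origin under its centre. Leave alone.
- vial: Small capped vial, 27 mm diameter, 55 mm tall, origin under its centre. Leave alone.
- beaker: Small glass beaker, 53 mm diameter, 68 mm tall, origin under its centre. Leave alone.

How it is judged:
On the way, in this order (a step that is already met when the one before it is completed fails the run):
1. held at the handle, the shaft hangs still for 0.6 s, over 20 mm above its place in the stand, level within 0.09 rad and square to the handle within 0.2 rad (z of shaft in the frame of stand above 0.1 m and angle between shaft's own y axis and vertical between 1.481 and 1.661 rad and angular speed of shaft below 0.15 rad/s and value of joint handle between -0.2 and 0.2 rad and distance between the grasp point and grip below 0.035 m), for 0.6 s.
2. the shaft lies down in both forks of the bed while the gripper is still at the handle (z of shaft in the frame of bed between 0.086 and 0.094 m and angle between shaft's own y axis and vertical between 1.531 and 1.611 rad and x of shaft in the frame of bed between -0.006 and 0.006 m and distance between the grasp point and grip below 0.035 m), for 0.1 s.
At the end, for the whole second after the job is handed in: The shaft lies at rest and level in both forks of the bed, either way round: axis 90 mm above the bed's origin within 4 mm, within 6 mm across and 23 mm lengthwise of its middle, parallel within 0.08 rad, tilted less than 0.04 rad (z of shaft in the frame of bed between 0.086 and 0.094 m and angle between shaft's own y axis and vertical between 1.531 and 1.611 rad and x of shaft in the frame of bed between -0.006 and 0.006 m and y of shaft in the frame of bed between -0.023 and 0.023 m and angle between the y axis of shaft and the y axis of bed, either way round below 0.08 rad and linear speed of shaft below 0.02 m/s and angular speed of shaft below 0.1 rad/s); the robot touches nothing.
It fails at once if the shaft is raised more than 55 mm above its place in the stand while tipped by more than 0.17 rad (height (world z) of shaft above 0.135 m and (angle between shaft's own y axis and vertical below 1.401 rad or angle between shaft's own y axis and vertical above 1.741 rad)).
It fails at once if the shaft tips by more than 0.6 rad (angle between shaft's own y axis and vertical below 0.971 rad or angle between shaft's own y axis and vertical above 2.171 rad).
It fails at once if the bottle, vial or beaker is moved by more than 15 mm (distance of any of bottle, vial, beaker from where it was at the start of the episode above 0.015 m).
It also fails if it takes over 70 s, if anything falls off the work surface, if the arm or the gripper's body presses on something with over 40 N, if the wrist force passes 120 N, or if a joint passes its speed limit or range.

## Working session

There is one attempt and no reset: what is moved stays moved. The work goes in short steps, Python scripts to look and compute and a tool call to move; the robot and the scene stay as the last step left them, time stands still between calls to the robot, and variables do not carry over. Pictures are saved under pics/ and viewed, at most 14 in all, crops included, and the job is handed in when it is done.

Besides the shell and the picture viewer there is one more tool, called after ">>>" as name([rows], argument=value, ...), one row to a line, values as JSON. jog_arm: Moves the arm, as the interface text tells. Shifts and turns lie within -1 to 1; 1 stands for 0.25 m of shift or 180 degrees of turn. Its arguments: {"type":"object","properties":{"increments":{"type":"array"},"force":{"type":"number"}},"required":["increments"]}

```bash
ls; mkdir -p pics; cat > h.py <<'E'
import numpy as np, cv2
from scipy.spatial.transform import Rotation as R
from workcell import env, cams, ticket, spotter
def q2R(q): return R.from_quat([q[1],q[2],q[3],q[0]]).as_matrix()
def cam(n):
    c=cams.read_camera(n); c['R']=q2R(c['attitude']) if np.size(c['attitude'])==4 else np.array(c['attitude']); c['p']=np.array(c['xyz']); return c
def ray(c,uv): return c['R']@np.array([(uv[0]-c['cx'])/c['fx'],(uv[1]-c['cy'])/c['fy'],1])
def onz(c,uv,z):
    d=ray(c,uv); return c['p']+d*(z-c['p'][2])/d[2]
def tri(cs,uvs):
    A=np.zeros((3,3));b=np.zeros(3)
    for c,uv in zip(cs,uvs):
        d=ray(c,uv);d/=np.linalg.norm(d);P=np.eye(3)-np.outer(d,d);A+=P;b+=P@c['p']
    return np.linalg.solve(A,b)
def proj(c,X):
    v=c['R'].T@(np.array(X)-c['p']);return np.array([c['fx']*v[0]/v[2]+c['cx'],c['fy']*v[1]/v[2]+c['cy']])
E
python3 - <<'E'
from h import *
np.set_printoptions(precision=4,suppress=True)
cs={n:cam(n) for n in('top','side')}
for n,c in cs.items():
    cv2.imwrite(f'pics/{n}0.png',c['pixels'][:,:,::-1]); print(n,c['p'],c['R'].tolist(),c['fx'])
for t in ['shaft','end_a','end_b','grip','yoke','handle','stand','bed','bottle','vial','beaker']:
    u={}
    for n in cs:
        r=spotter.landmark_of(t,n) if t not in('yoke','handle') else spotter.find_in(t,n)
        print(t,n,[(np.round(a['uv'],1).tolist(),round(a['conf'],2)) for a in r[:2]])
        if r:u[n]=r[0]['uv']
    if len(u)==2: print('   ',tri(list(cs.values()),[u['top'],u['side']]))
s=env.get_state();print(s)
E
```

```text
pics
top [ 0.4005 -0.4074  1.059 ] [[0.00869119327054142, -0.987326421228733, 0.15846451054793606], [-0.9995342099518915, -0.013213847361127452, -0.027509223430795912], [0.029254508975245536, -0.15815161137838485, -0.9869813785087528]] 462.5198680457669
side [0.3126 0.3258 0.4806] [[-0.9558296314796546, -0.10434756652778476, 0.27477500058265425], [-0.29331249082237737, 0.39877304103199257, -0.8688773471979058], [-0.018907625790693966, -0.9110936544098124, -0.4117655335031489]] 486.0019012620515
shaft top [([296.7, 283.8], 0.98), ([412.3, 282.8], 0.38)]
shaft side [([372.4, 279.1], 0.92)]
    [ 0.4529 -0.3822  0.0829]
end_a top [([362.8, 302.2], 0.85), ([227.9, 262.0], 0.5)]
end_a side [([317.3, 321.4], 0.59)]
    [ 0.5023 -0.5098 -0.0853]
end_b top [([362.8, 302.2], 0.85), ([227.9, 262.0], 0.5)]
end_b side [([317.3, 321.4], 0.59)]
    [ 0.5023 -0.5098 -0.0853]
grip top [([283.7, 279.1], 0.57), ([415.8, 277.7], 0.32)]
grip side [([362.6, 242.5], 0.88)]
    [ 0.4614 -0.3581  0.1599]
yoke top [([297.8, 287.6], 0.55), ([285.3, 278.9], 0.48)]
yoke side [([365.7, 271.6], 0.66)]
    [ 0.454
[... 488 characters left out ...]
0008]
vial top [([220.6, 207.1], 0.59)]
vial side [([226.2, 367.4], 0.96)]
    [ 0.6361 -0.1986  0.0001]
beaker top [([417.7, 281.4], 0.82)]
beaker side [([389.6, 256.6], 0.56)]
    [ 0.4682 -0.6595 -0.0091]
{'clock': 1.2, 'joint_pos': array([-1.4866,  0.3132,  0.0461,  1.3036, -0.    ,  1.4312]), 'qvel': array([-0.0012, -0.0014, -0.0002,  0.0003,  0.    ,  0.0011]), 'tau': array([ -0.001 , -48.0475,  29.8815,   0.0004,  -0.0001,   0.    ]), 'tcp_pos': array([ 0.1276, -0.5607,  0.2313]), 'orientation': array([ 0.    ,  0.9937,  0.1117, -0.    ]), 'wrist_force': array([0.1728, 0.107 , 0.3153]), 'ft_torque': array([-0.0343,  0.0267, -0.0323]), 'grip_force': 0.0, 'finger_gap': 0.08548829154964}
```

View pics/top0.png

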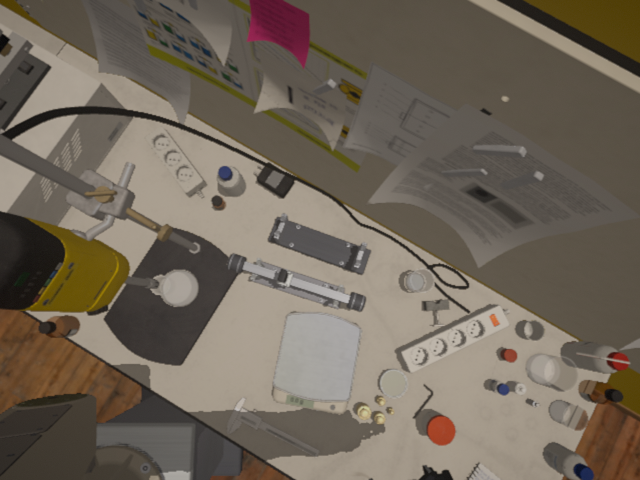

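View pics/side0.png

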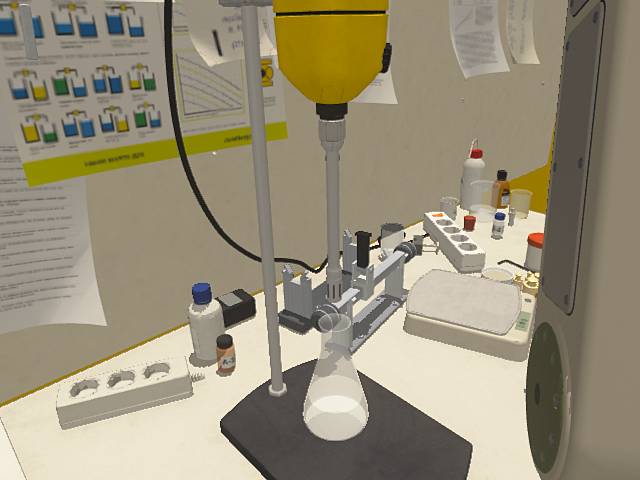

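The top view shows the shaft running from about (237,263) to (358,301) in the stand. The bed lies behind it, farther from the robot, around (320,245). The side view shows the black handle upright at (363,247), with the stirrer standing clear towards +y.

```bash
cat >> h.py <<'E'
def pca(m):
    v,u=np.nonzero(m);p=np.stack([u,v],1).astype(float);c=p.mean(0);w,V=np.linalg.eigh(np.cov((p-c).T));d=V[:,1]
    if d[0]>0:d=-d
    t=(p-c)@d; return c,d,np.percentile(t,0.5),np.percentile(t,99.5)
E
python3 - <<'E'
from h import *
np.set_printoptions(precision=4,suppress=True)
ct=cam('top');cs=cam('side')
for n,c in(('top',ct),('side',cs)):
  for t in('shaft','stand','bed','yoke','handle'):
    r=spotter.cut_out(t,n)
    if not r: print(t,n,'none');continue
    m=r[0]['region'];x,d,a,b=pca(m);z={'shaft':.08,'stand':.06,'bed':.05,'yoke':.09,'handle':.17}[t]
    e1=onz(c,x+a*d,z);e2=onz(c,x+b*d,z);l=np.linalg.norm(e2-e1)
    print(t,n,round(r[0]['conf'],2),m.sum(),x+a*d,x+b*d,'mid',(e1+e2)/2,'len',l,'yaw from +y',np.degrees(np.arctan2(-(e2-e1)[0],(e2-e1)[1])))
for e in((362.8,302.2),(227.9,262.0)):print('end top',onz(ct,e,.08))
print('pole',onz(ct,(195,248),.02),'flask',onz(ct,(178,288),.03))
im=ct['pixels'][:,:,::-1][210:330,210:390];cv2.imwrite('pics/c1.png',cv2.resize(im,None,fx=4.4,fy=4.4,interpolation=cv2.INTER_CUBIC))
E
```

```text
shaft top 0.8 1660 [363.464  304.2736] [227.9518 260.1003] mid [ 0.4548 -0.3798  0.08  ] len 0.3003972097058122 yaw from +y -17.379624902947278
stand top 0.66 228 [284.6909 268.9983] [284.5176 286.9748] mid [ 0.4646 -0.3557  0.06  ] len 0.03857179464083332 yaw from +y 90.67583594145802
bed top 0.61 2852 [365.6142 262.245 ] [271.7712 228.1991] mid [ 0.538  -0.4283  0.05  ] len 0.21984746922143494 yaw from +y -19.393230884047
yoke top 0.61 199 [284.9882 269.1629] [282.2065 285.8695] mid [ 0.4636 -0.3552  0.09  ] len 0.03519698676858096 yaw from +y 81.777078357806
handle top 0.53 125 [283.4434 268.1763] [281.2986 281.1125] mid [ 0.4639 -0.357   0.17  ] len 0.025046304832536226 yaw from +y 81.85013883880897
shaft side 0.72 2685 [404.8508 237.319 ] [312.5016 325.3074] mid [ 0.4697 -0.4021  0.08  ] len 0.35385704381121336 yaw from +y -13.287583678149007
stand side 0.73 2174 [408.8586 262.8037] [347.8944 348.8387] mid [ 0.4318 -0.3596  0.06  ] len 0.29053421744964336 yaw from +y -8.748171036109962
bed side 0.91 2637 [357.6187 242.2793] [281.761  321.7637] mid [ 0.5527 -0.4293  0.05  ] len 0.32589226532603516 yaw from +y -7.860163655984787
yoke side 0.8 990 [365.5119 297.9704] [361.2226 231.8522] mid [ 0.4825 -0.4323  0.09  ] len 0.2571968950376136 yaw from +y -165.3240458969829
handle side 0.79 536 [363.5389 231.1888] [361.1496 271.8516] mid [ 0.4565 -0.3113  0.17  ] len 0.13948398390063005 yaw from +y 11.634763862688564
end top [ 0.4143 -0.5218  0.08  ]
end top [ 0.4957 -0.2366  0.08  ]
pole [ 0.5322 -0.1513  0.02  ] flask [ 0.4421 -0.1213  0.03  ]
```

View pics/c1.png

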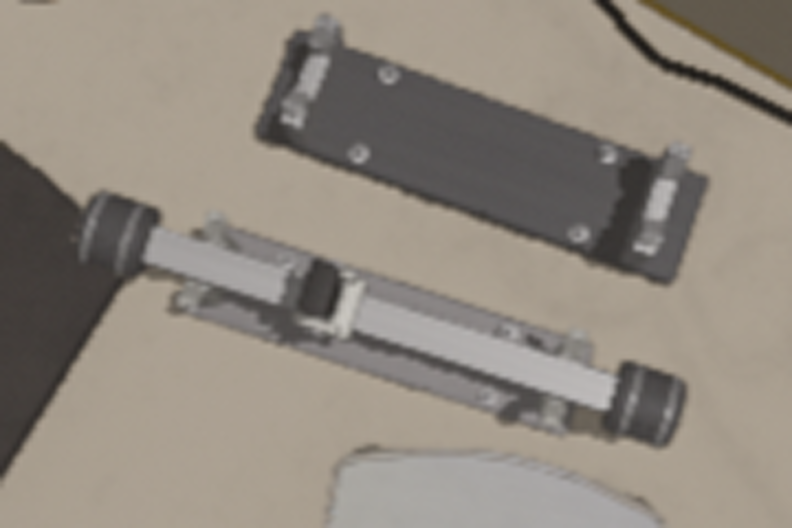

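The crop shows the housings at top-camera pixels (237,263) and (358,302). The bed's prong tips lie near (284,216)/(276,235) and (365,245)/(357,265), and the handle cap is near (283,275), towards the +y side of mid length.

```bash
python3 - <<'E'
from h import *
np.set_printoptions(precision=4,suppress=True)
c=cam('top');s=cam('side');f=lambda p:(p[0]/4.4+210,p[1]/4.4+210)
def rep(n,a,b,z):
    A=onz(c,f(a),z);B=onz(c,f(b),z);d=A-B;print(n,A,B,'mid',(A+B)/2,'len',np.linalg.norm(d),'yaw',np.degrees(np.arctan2(-d[0],d[1])));return A,B
rep('housings',(121,235),(652,403),.08)
rep('housing hull ends',(82,222),(684,410),.085)
avg=lambda a,b:((a[0]+b[0])/2,(a[1]+b[1])/2)
rep('bed forks',avg((326,22),(292,115)),avg((680,150),(648,246)),.105)
rep('bed plate',avg((297,33),(262,135)),avg((706,180),(672,280)),.02)
rep('stand forks',avg((215,220),(183,300)),avg((580,340),(553,418)),.095)
print('grip cap',onz(c,f((321,287)),.178))
for t in('grip','handle'):
    r=spotter.find_in(t,'side');print(r[0])
E
```

```text
housings [ 0.4929 -0.2568  0.08  ] [ 0.4154 -0.5121  0.08  ] mid [ 0.4542 -0.3845  0.08  ] len 0.2667479089944733 yaw -16.885576980580826
housing hull ends [ 0.4985 -0.2388  0.085 ] [ 0.4122 -0.5268  0.085 ] mid [ 0.4553 -0.3828  0.085 ] len 0.3005811656594373 yaw -16.67448358232224
bed forks [ 0.5709 -0.3466  0.105 ] [ 0.511  -0.5155  0.105 ] mid [ 0.541 -0.431  0.105] len 0.17915308565193627 yaw -19.512734321320085
bed plate [ 0.5777 -0.3262  0.02  ] [ 0.5045 -0.5379  0.02  ] mid [ 0.5411 -0.432   0.02  ] len 0.22402900770553247 yaw -19.072821666906172
stand forks [ 0.4801 -0.2962  0.095 ] [ 0.426  -0.4702  0.095 ] mid [ 0.4531 -0.3832  0.095 ] len 0.18217098590787587 yaw -17.268172148292173
grip cap [ 0.4622 -0.3586  0.178 ]
{'uv': [361.0, 250.2], 'conf': 0.74}
{'uv': [362.7, 249.5], 'conf': 0.86}
```

>>> jog_arm([
  [[0,0,0,0,0,0.0414,0],[0,0,0,0,0,0.0414,0],[0.1042,-0.1163,0,0,0,0.0414,0],[0.1042,-0.1163,0,0,0,0.0414,0],[0.1042,-0.1163,0,0,0,0,0],[0.1042,-0.1163,0,0,0,0,0],[0.1042,-0.1163,0,0,0,0,0],[0.1042,-0.1163,0,0,0,0,0],[0.1042,-0.1163,0,0,0,0,0],[0.1042,-0.1163,0,0,0,0,0],[0.06,-0.06,0,0,0,0,0],[0,0,0,0,0,0,0]],
])

```text
clock: 3.2
tcp_pos: [0.4065, -0.3755, 0.2313]
orientation: [-0.0, 0.989, -0.146, 0.0]
wrist_force: [0.2, 0.5, -0.1]
finger_gap: 0.0852
grip_force: 0.0
```

```bash
cat >> h.py <<'E'
def togo(X,yaw):
    s=env.get_state();T=q2R(s['orientation']);d=T.T@(np.array(X)-s['tcp_pos'])
    th=np.arctan2(T[1,0],T[0,0]);dy=(np.radians(yaw)-th+np.pi)%(2*np.pi)-np.pi
    Rt=R.from_euler('z',yaw,degrees=True).as_matrix()@np.diag([1,-1,-1.])
    rv=R.from_matrix(T.T@Rt).as_rotvec()
    print('tcp',s['tcp_pos'],'yaw',np.degrees(th),'shift units',d/.25,'turn units',rv/np.pi,'clk',s['clock'],'F',s['wrist_force'],'M',s['ft_torque'],'gap',s['finger_gap'],s['grip_force'])
E
python3 - <<'E'
from h import *
np.set_printoptions(precision=4,suppress=True)
togo([.4622,-.3586,.133],-17)
c=cam('top');s=cam('side')
for t in('grip','handle'):
  for n,q in(('top',c),('side',s)):
    r=spotter.landmark_of(t,n) if t=='grip' else spotter.find_in(t,n);print(t,n,[(x['uv'],x['conf']) for x in r[:2]])
print(proj(s,[.4622,-.3586,.152]),proj(c,[.4622,-.3586,.152]))
E
```

```text
tcp [ 0.4065 -0.3755  0.2313] yaw -16.746308022161777 shift units [ 0.1935 -0.1289  0.3932] turn units [-0.0001 -0.0002  0.0014] clk 3.2 F [ 0.2357  0.5301 -0.1025] M [-0.0044  0.0093  0.0278] gap 0.08524716032171618 0.0
grip top []
grip side [([360.3, 245.6], 0.88)]
handle top []
handle side [([367.1, 248.5], 0.96), ([364.5, 269.7], 0.27)]
[365.5866 247.1926] [283.6705 276.1548]
```

>>> jog_arm([
  [[0.0968,-0.0645,0,0,0,0.0014,0],[0.0967,-0.0644,0,0,0,0,0],[0,0,0.12,0,0,0,0],[0,0,0.13,0,0,0,0],[0,0,0.131,0,0,0,0],[0,0,0,0,0,0,0]],
])

```text
clock: 4.1
tcp_pos: [0.4569, -0.3587, 0.1315]
orientation: [-0.003, 0.989, -0.151, -0.004]
wrist_force: [-0.2, -0.5, -1.1]
finger_gap: 0.0854
grip_force: 0.0
```

```bash
python3 - <<'E'
from h import *
np.set_printoptions(precision=4,suppress=True)
togo([.4622,-.3586,.136],-17)
s=cam('side')
cv2.imwrite('pics/s2.png',cv2.resize(s['pixels'][180:360,270:470,::-1],None,fx=3.3,fy=3.3,interpolation=cv2.INTER_CUBIC))
E
```

```text
tcp [ 0.4569 -0.3587  0.1315] yaw -17.323409626152994 shift units [ 0.0199 -0.0069 -0.0182] turn units [-0.0013  0.0025 -0.0018] clk 4.1 F [-0.1911 -0.5097 -1.0889] M [-0.0098  0.079   0.0283] gap 0.08541458225575602 0.0
```

View pics/s2.png

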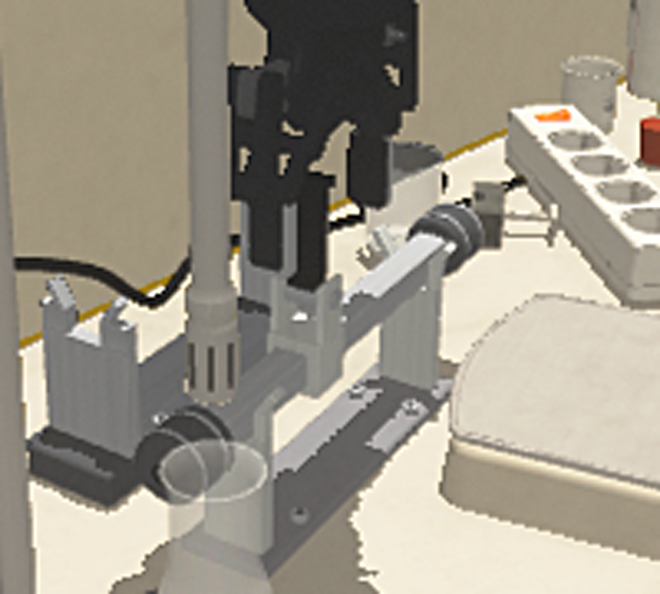

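The fingers straddle the black handle, seen at crop (315,230). I'll trim the position and close.

>>> jog_arm([
  [[0.02,-0.007,-0.018,-0.0013,0.0025,-0.0018,0],[0,0,0,0,0,0,0],[0,0,0,0,0,0,255],[0,0,0,0,0,0,255],[0,0,0,0,0,0,255],[0,0,0,0,0,0,255],[0,0,0,0,0,0,255],[0,0,0,0,0,0,255]],
], force=60)

```text
clock: 4.95
tcp_pos: [0.4655, -0.3597, 0.1407]
orientation: [0.002, 0.989, -0.147, 0.004]
wrist_force: [1.1, 2.6, 2.0]
finger_gap: 0.0132
grip_force: 58.4
```

```bash
python3 - <<'E'
from h import *
np.set_printoptions(precision=4,suppress=True)
togo([.4622,-.3586,.136],-17)
E
```

```text
tcp [ 0.4655 -0.3597  0.1407] yaw -16.89287971567776 shift units [-0.0142 -0.0002  0.0186] turn units [ 0.0009 -0.0025  0.0006] clk 4.95 F [1.0694 2.6404 1.9781] M [ 0.7036 -0.1277 -0.0785] gap 0.013167409814955055 58.35952877998352
```

>>> jog_arm([
  [[0,0,-0.02,0,0,0,255],[0,0,-0.02,0,0,0,255],[0,0,-0.02,0,0,0,255],[0,0,0,0,0,0,255],[0,0,0,0,0,0,255],[0,0,0,0,0,0,255],[0,0,0,0,0,0,255],[0,0,0,0,0,0,255]],
])

```text
clock: 5.75
tcp_pos: [0.4653, -0.3602, 0.1554]
orientation: [0.003, 0.989, -0.147, 0.003]
wrist_force: [0.5, 0.6, -4.6]
finger_gap: 0.0127
grip_force: 58.4
```

```bash
cat >> h.py <<'E'
def look(name=None):
    s=cam('side');t=cam('top');ht={}
    if name: cv2.imwrite(f'pics/{name}.png',cv2.resize(s['pixels'][180:360,270:470,::-1],None,fx=3.3,fy=3.3,interpolation=cv2.INTER_CUBIC))
    for c,n in((s,'side'),(t,'top')):
        for k in('end_a','shaft','yoke'):
            f=spotter.landmark_of if k!='yoke' else spotter.find_in
            r=f(k,n);print(n,k,[(np.round(x['uv'],1).tolist(),round(x['conf'],2)) for x in r[:4]])
    return s,t
E
python3 - <<'E'
from h import *
np.set_printoptions(precision=4,suppress=True)
togo([.4622,-.3586,.136],-17)
look('l1')
E
```

```text
tcp [ 0.4653 -0.3602  0.1554] yaw -16.91068314090392 shift units [-0.0141 -0.0028  0.0773] turn units [ 0.0013 -0.0024  0.0005] clk 5.75 F [ 0.4649  0.5561 -4.5775] M [0.07   0.0137 0.06  ] gap 0.012749133705778667 58.40189382433891
side end_a [([315.9, 306.9], 0.7), ([407.1, 251.7], 0.64)]
side shaft [([371.6, 276.8], 0.6)]
side yoke [([368.7, 268.3], 0.55)]
top end_a [([359.1, 302.3], 0.85)]
top shaft [([295.8, 281.3], 0.96)]
top yoke []
```

View pics/l1.png

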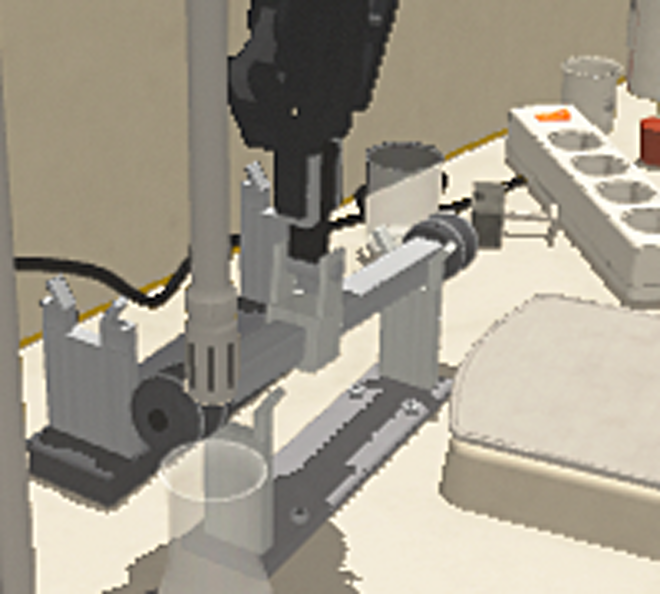

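Lifted about 15 mm, the far end (end_b, crop (440,245)) stays in its fork while the near end rises. The yoke must therefore go towards end_b.

>>> jog_arm([
  [[0,0,0.03,0,0,0,255],[0,0,0.03,0,0,0,255],[0,0,0,0,0,0,255],[0,0.03,0,0,0,0,255],[0,0.03,0,0,0,0,255],[0,0.03,0,0,0,0,255],[0,0.03,0,0,0,0,255],[0,0.03,0,0,0,0,255],[0,0,0,0,0,0,255],[0,0,0,0,0,0,255]],
])

```text
clock: 7.15
tcp_pos: [0.4542, -0.397, 0.1407]
orientation: [0.003, 0.989, -0.147, 0.004]
wrist_force: [0.9, 1.7, 1.3]
finger_gap: 0.0128
grip_force: 59.3
```

```bash
python3 - <<'E'
from h import *
np.set_printoptions(precision=4,suppress=True)
togo([.4622,-.3586,.141],-17)
look('l2')
E
```

```text
tcp [ 0.4542 -0.397   0.1407] yaw -16.957429265074385 shift units [-0.0143 -0.1563 -0.0021] turn units [ 0.0016 -0.0025  0.0002] clk 7.15 F [0.8553 1.7204 1.3325] M [ 0.3207 -0.1578 -0.0055] gap 0.012774297065951144 59.306633323431015
side end_a [([326.1, 314.8], 0.83), ([412.4, 245.1], 0.67), ([327.9, 298.0], 0.24)]
side shaft []
side yoke [([376.7, 269.0], 0.68)]
top end_a [([375.9, 304.0], 0.6)]
top shaft []
top yoke []
```

View pics/l2.png

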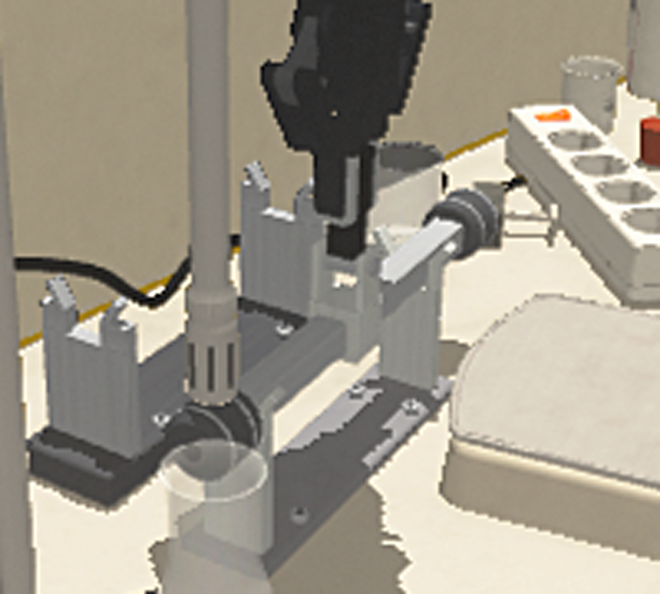

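The near housing (crop (235,420)) is now against its fork, and the yoke has slid about 17 mm. I'll lift again.

>>> jog_arm([
  [[0,0,-0.02,0,0,0,255],[0,0,-0.02,0,0,0,255],[0,0,-0.02,0,0,0,255],[0,0,0,0,0,0,255],[0,0,0,0,0,0,255],[0,0,0,0,0,0,255],[0,0,0,0,0,0,255],[0,0,0,0,0,0,255],[0,0,0,0,0,0,255]],
])

```text
clock: 8.45
tcp_pos: [0.4543, -0.3961, 0.1556]
orientation: [0.003, 0.989, -0.147, 0.003]
wrist_force: [0.1, -0.2, -3.4]
finger_gap: 0.0131
grip_force: 59.0
```

```bash
python3 - <<'E'
from h import *
np.set_printoptions(precision=4,suppress=True)
togo([.4622,-.3586,.141],-17)
s,t=look('l3')
E
```

```text
tcp [ 0.4543 -0.3961  0.1556] yaw -16.912628505838143 shift units [-0.0139 -0.1528  0.0576] turn units [ 0.0013 -0.0024  0.0005] clk 8.45 F [ 0.0547 -0.1863 -3.4198] M [-0.0874  0.048  -0.0128] gap 0.013066587619811689 58.982708752155304
side end_a [([324.9, 299.6], 0.82), ([410.6, 249.6], 0.69), ([389.9, 255.7], 0.61)]
side shaft [([389.2, 258.1], 0.74), ([376.5, 266.9], 0.68), ([410.7, 247.1], 0.45)]
side yoke [([377.2, 256.6], 0.59)]
top end_a [([368.8, 307.4], 0.53), ([220.4, 207.2], 0.38)]
top shaft []
top yoke []
```

View pics/l3.png

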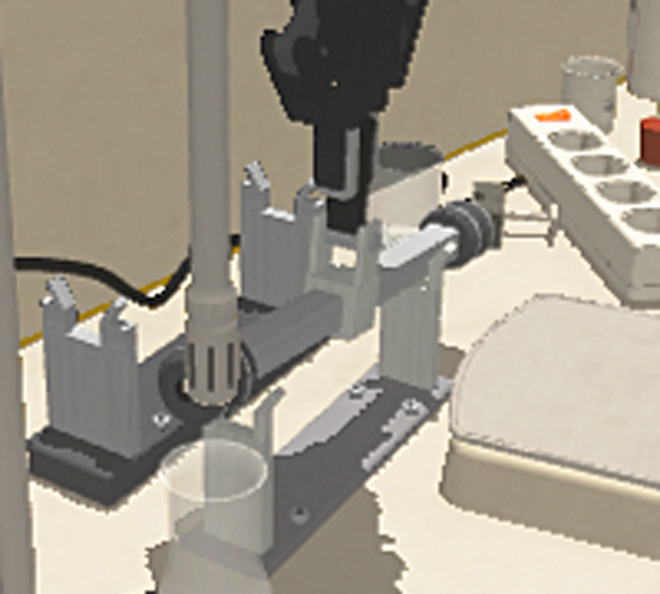

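End_b still hangs low (crop (458,235)), so the balance point is farther towards end_b. I'll average the force before moving on.

```bash
cat >> h.py <<'E'
def avgF(n=6):
    F=[];
    for i in range(n): cams.read_camera('side');s=env.get_state();F.append(np.r_[s['wrist_force'],s['ft_torque']])
    F=np.array(F);print('F',F.mean(0),'sd',F.std(0))
E
python3 - <<'E'
from h import *
np.set_printoptions(precision=3,suppress=True)
avgF(8)
s,t=cam('side'),cam('top')
# apparent tilt: fit shaft line in side image given predictions
for tilt in(0,.05,.1,.15,.2):
  yv=np.array([.292*np.cos(tilt),.956*np.cos(tilt),np.sin(tilt)])
  xz=np.array([.4538,-.3965,.1556+.019-.072-.008+.0])
  o=xz-np.array([0,0,0])
  for sh in(0,.01):pass
  a=o+(.150-.008)*yv;b=o-(.158)*yv
  print(tilt,proj(s,a),proj(s,b))
for k in range(2):
  r=spotter.landmark_of('end_a','side');print([(x['uv'],x['conf']) for x in r])
r=spotter.cut_out('shaft','side');print([x['conf'] for x in r]);print(pca(r[0]['region']))
E
```

```text
F [-0.006  0.201 -4.534  0.014 -0.013  0.013] sd [0.538 0.321 0.502 0.033 0.032 0.031]
0 [328.478 307.102] [414.142 237.   ]
0.05 [328.467 302.931] [413.871 240.738]
0.1 [328.589 298.631] [413.516 244.516]
0.15 [328.847 294.217] [413.08  248.325]
0.2 [329.24  289.704] [412.564 252.161]
[([323.9, 300.2], 0.77), ([412.1, 247.9], 0.59)]
[([323.9, 300.2], 0.77), ([412.1, 247.9], 0.59)]
[0.66]
(array([372.494, 267.092]), array([-0.808,  0.59 ]), np.float64(-47.37565955383483), np.float64(62.218914332014045))
```

>>> jog_arm([
  [[0,0,0.03,0,0,0,255],[0,0,0.03,0,0,0,255],[0,0,0,0,0,0,255],[0,0.012,0,0,0,0,255],[0,0.012,0,0,0,0,255],[0,0,0,0,0,0,255],[0,0,0,0,0,0,255],[0,0,-0.02,0,0,0,255],[0,0,-0.02,0,0,0,255],[0,0,-0.03,0,0,0,255],[0,0,0,0,0,0,255],[0,0,0,0,0,0,255],[0,0,0,0,0,0,255],[0,0,0,0,0,0,255],[0,0,0,0,0,0,255],[0,0,0,0,0,0,255],[0,0,0,0,0,0,255],[0,0,0,0,0,0,255],[0,0,0,0,0,0,255]],
])

```text
clock: 11.4
tcp_pos: [0.452, -0.4009, 0.1573]
orientation: [0.002, 0.989, -0.147, 0.003]
wrist_force: [0.7, 5.2, -6.9]
finger_gap: 0.013
grip_force: 60.3
```

```bash
cat >> h.py <<'E'
def tilt(name=None):
    s=cam('side');st=env.get_state();p=st['tcp_pos']+[0,0,.019]
    if name: cv2.imwrite(f'pics/{name}.png',cv2.resize(s['pixels'][180:360,270:470,::-1],None,fx=3.3,fy=3.3,interpolation=cv2.INTER_CUBIC))
    r=spotter.landmark_of('end_a','side');U=[x['uv'] for x in r[:4]];print([(np.round(x['uv'],1).tolist(),round(x['conf'],2)) for x in r[:4]])
    from scipy.optimize import least_squares
    A=[u for u in U if u[0]<350];B=[u for u in U if u[0]>395]
    if A and B:
        T=q2R(st['orientation']);ys=-T[:,1]
        def f(q):
            a,off,h=q;yv=np.array([ys[0]*np.cos(a),ys[1]*np.cos(a),np.sin(a)]);zv=np.array([-ys[0]*np.sin(a),-ys[1]*np.sin(a),np.cos(a)])
            o=p-[0,0,.044-0]-.036*zv+h*0
            return np.r_[proj(s,o+(.15-off)*yv)-A[0],proj(s,o+(-.15-off)*yv)-B[0],h]
        q=least_squares(f,[0,0,0]).x;print('tilt(+ = end_a up)',q[0],'yoke',q[1],'res',f(q))
E
python3 - <<'E'
from h import *
np.set_printoptions(precision=4,suppress=True)
togo([.4622,-.3586,.141],-17)
tilt('l4');avgF(6);tilt()
E
```

```text
tcp [ 0.452  -0.4009  0.1573] yaw -16.90146563706217 shift units [-0.0107 -0.174   0.0648] turn units [ 0.0008 -0.0019  0.0005] clk 11.4 F [ 0.7097  5.1896 -6.8776] M [ 1.1453 -0.2317 -0.0174] gap 0.012986538488159461 60.34630531008588
[([414.4, 233.5], 0.82), ([328.4, 313.9], 0.74)]
tilt(+ = end_a up) -0.06506722628064257 yoke -0.003133773223508504 res [-0.8944 -0.7975 -0.7683 -1.0865  0.    ]
F [ 0.696   5.3459 -6.657   1.1799 -0.1713  0.0368] sd [0.366  0.4708 0.4326 0.0208 0.0372 0.0258]
[([327.1, 313.0], 0.91), ([415.4, 232.6], 0.85)]
tilt(+ = end_a up) -0.06411889444619383 yoke -0.0024641173250902837 res [ 0.6322 -0.2053 -1.6357 -0.2557  0.    ]
```

View pics/l4.png

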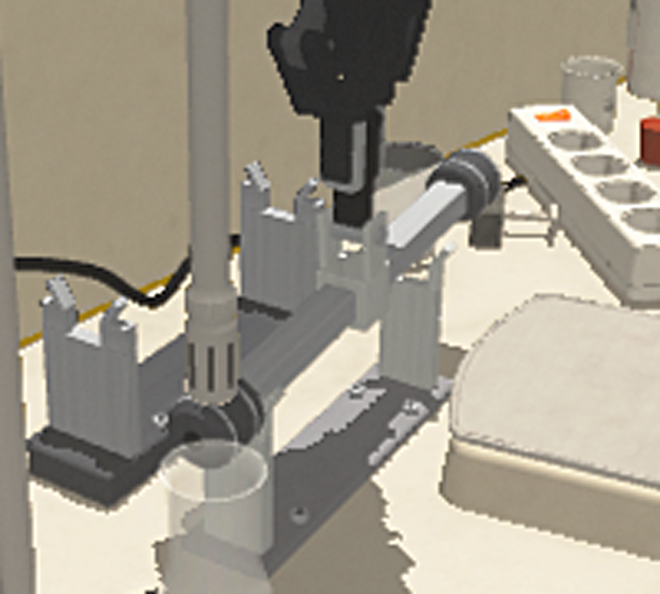

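End_a is low, but the housing is still pressed against its fork (Fy is about 5 N), which disturbs the reading. I'll back off a few mm so it hangs free.

>>> jog_arm([
  [[0,-0.016,0,0,0,0,255],[0,-0.008,0,0,0,0,255],[0,0,0,0,0,0,255],[0,0,0,0,0,0,255],[0,0,0,0,0,0,255],[0,0,0,0,0,0,255],[0,0,0,0,0,0,255],[0,0,0,0,0,0,255],[0,0,0,0,0,0,255],[0,0,0,0,0,0,255],[0,0,0,0,0,0,255],[0,0,0,0,0,0,255],[0,0,0,0,0,0,255],[0,0,0,0,0,0,255]],
])

```text
clock: 13.3
tcp_pos: [0.4543, -0.3961, 0.1582]
orientation: [0.003, 0.989, -0.147, 0.004]
wrist_force: [1.0, 0.3, -3.8]
finger_gap: 0.0132
grip_force: 59.0
```

```bash
python3 - <<'E'
from h import *
np.set_printoptions(precision=4,suppress=True)
togo([.4622,-.3586,.141],-17)
tilt();avgF(5);tilt()
E
```

```text
tcp [ 0.4543 -0.3961  0.1582] yaw -16.914329133805996 shift units [-0.0141 -0.1529  0.068 ] turn units [ 0.0013 -0.0025  0.0005] clk 13.3 F [ 1.044   0.3123 -3.8135] M [ 0.036  -0.0066  0.0343] gap 0.013211321860965882 58.99070329964161
[([324.4, 309.1], 0.92), ([411.5, 235.2], 0.71)]
tilt(+ = end_a up) -0.017010415770684486 yoke -0.0008039373819326776 res [0.6185 0.6422 0.5891 0.8488 0.    ]
F [ 0.1057  0.0079 -4.2713  0.0041  0.0079 -0.019 ] sd [0.4148 0.579  0.4715 0.0323 0.0149 0.022 ]
[([324.6, 308.2], 0.87), ([410.8, 234.8], 0.53)]
tilt(+ = end_a up) -0.0136271961110839 yoke 3.410036782347993e-05 res [0.6923 1.0281 1.4394 1.3601 0.    ]
```

The shaft hangs level (tilt about -0.015) and free. I'll raise it to about 32 mm and hold.

>>> jog_arm([
  [[0,0,-0.02,0,0,0,255],[0,0,-0.02,0,0,0,255],[0,0,-0.02,0,0,0,255],[0,0,0,0,0,0,255],[0,0,0,0,0,0,255],[0,0,0,0,0,0,255],[0,0,0,0,0,0,255],[0,0,0,0,0,0,255],[0,0,0,0,0,0,255],[0,0,0,0,0,0,255],[0,0,0,0,0,0,255],[0,0,0,0,0,0,255],[0,0,0,0,0,0,255],[0,0,0,0,0,0,255],[0,0,0,0,0,0,255],[0,0,0,0,0,0,255],[0,0,0,0,0,0,255],[0,0,0,0,0,0,255],[0,0,0,0,0,0,255],[0,0,0,0,0,0,255]],
])

```text
clock: 15.75
tcp_pos: [0.4543, -0.396, 0.1732]
orientation: [0.003, 0.989, -0.147, 0.004]
wrist_force: [0.6, -0.4, -3.8]
finger_gap: 0.013
grip_force: 59.0
```

```bash
python3 - <<'E'
from h import *
np.set_printoptions(precision=4,suppress=True)
tilt();t=cam('top')
for k in('end_a','shaft'):
  for x in spotter.landmark_of(k,'top')[:3]: print(k,x['uv'],round(x['conf'],2),onz(t,x['uv'],.11))
cv2.imwrite('pics/t5.png',cv2.resize(t['pixels'][200:335,200:400,::-1],None,fx=4,fy=4,interpolation=cv2.INTER_CUBIC))
togo([.541,-.431,.175],-19.2)
E
```

```text
[([412.6, 228.7], 0.64), ([323.4, 300.2], 0.55)]
tilt(+ = end_a up) -0.011289910289523152 yoke -0.001636426409062341 res [ 1.049   0.6229 -0.2889  0.8067  0.    ]
end_a [371.4, 304.4] 0.59 [ 0.4096 -0.5358  0.11  ]
tcp [ 0.4543 -0.396   0.1732] yaw -16.91282950037337 shift units [ 0.3727  0.033  -0.0042] turn units [ 0.0013 -0.0025  0.0127] clk 16.0 F [-0.3713  0.1036 -4.8905] M [-0.0379  0.036   0.0045] gap 0.012829846286706552 58.96144464612007
```

View pics/t5.png

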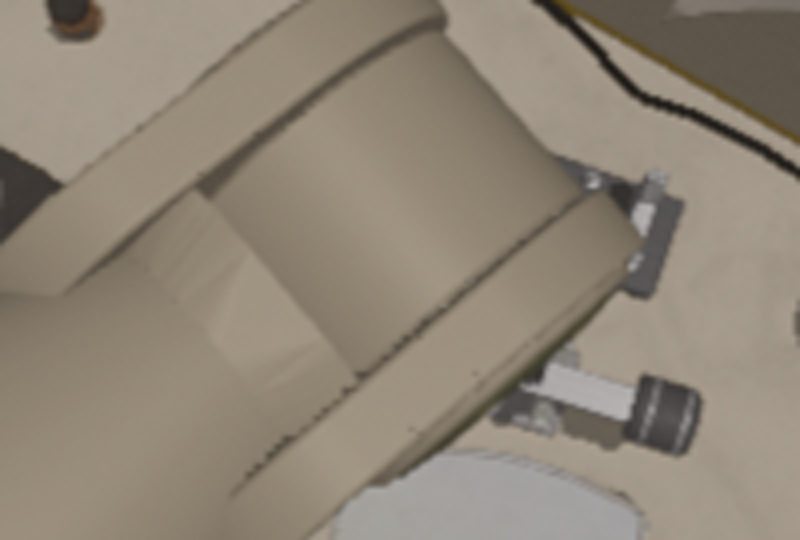

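The shaft hangs level, 32 mm up. The top view shows the end_b housing at crop (665,415) and the bed's right fork at crop (645,215). I'll lift by 19 mm, turn by 2.3° and carry it across to the bed.

>>> jog_arm([
  [[0,0,-0.02,0,0,0,255],[0,0,-0.03,0,0,0,255],[0,0,-0.028,0,0,0,255],[0,0,0,0,0,0.004,255],[0,0,0,0,0,0.005,255],[0,0,0,0,0,0.004,255],[0.024,0,0,0,0,0,255],[0.048,0.003,0,0,0,0,255],[0.048,0.003,0,0,0,0,255],[0.048,0.003,0,0,0,0,255],[0.048,0.003,0,0,0,0,255],[0.048,0.003,0,0,0,0,255],[0.048,0.003,0,0,0,0,255],[0.048,0,0,0,0,0,255],[0.024,0,0,0,0,0,255],[0,0,0,0,0,0,255],[0,0,0,0,0,0,255],[0,0,0,0,0,0,255],[0,0,0,0,0,0,255],[0,0,0,0,0,0,255]],
])

```text
clock: 18.0
tcp_pos: [0.543, -0.4317, 0.1938]
orientation: [0.003, 0.986, -0.167, 0.004]
wrist_force: [-0.1, -0.9, -4.7]
finger_gap: 0.0126
grip_force: 59.0
```

```bash
python3 - <<'E'
from h import *
np.set_printoptions(precision=4,suppress=True)
togo([.541,-.431,.19],-19.2)
t=cam('top');s=cam('side');p=env.get_state()['tcp_pos']
im=[cv2.resize(c['pixels'][a:a+110,b:b+150,::-1],None,fx=5,fy=5,interpolation=cv2.INTER_CUBIC) for c,a,b in((t,215,300),)]
cv2.imwrite('pics/t6.png',im[0])
cv2.imwrite('pics/s6.png',cv2.resize(s['pixels'][180:340,250:420,::-1],None,fx=3.7,fy=3.7,interpolation=cv2.INTER_CUBIC))
yv=np.array([.3289,.9444,0]);o=np.array([p[0],p[1],.132])
for d in(.133,-.133,-.15): print('pred housing',d,'side',proj(s,o+d*yv),'top',proj(t,o+d*yv))
b=np.array([.541,-.431,0])
xv=np.array([.9444,-.3289,0])
for d in(.09,-.09): print('pred bed prong tips',[(proj(t,b+d*yv+e*xv+[0,0,.109])) for e in(-.024,.024)],[(proj(s,b+d*yv+e*xv+[0,0,.109])) for e in(-.024,.024)])
for k in('end_a','shaft','bed'):
  for n in('top','side'): print(k,n,[(np.round(x['uv'],1).tolist(),round(x['conf'],2)) for x in spotter.landmark_of(k,n)[:3]])
E
```

```text
tcp [ 0.543  -0.4317  0.1938] yaw -19.26635445471469 shift units [-0.0086 -0.0003  0.0151] turn units [ 0.0013 -0.0026 -0.0004] clk 18.0 F [-0.1395 -0.9405 -4.7358] M [ 0.0301 -0.0454 -0.0155] gap 0.012631481248666226 58.972614482045174
pred housing 0.133 side [280.8661 263.7463] top [259.7303 215.2312]
pred housing -0.133 side [369.2826 213.0375] top [383.1328 259.4724]
pred housing -0.15 side [373.7353 210.4838] top [391.0819 262.3223]
pred bed prong tips [array([275.7604, 236.061 ]), array([283.8624, 214.7336])] [array([311.0924, 270.4793]), array([288.6294, 262.9892])]
pred bed prong tips [array([357.6247, 265.4847]), array([365.1181, 243.82  ])] [array([368.9769, 233.865 ]), array([348.0235, 228.4152])]
end_a top [([390.7, 261.3], 0.76), ([234.9, 184.2], 0.55)]
end_a side [([272.2, 269.4], 0.89), ([375.9, 208.3], 0.57)]
shaft top [([321.0, 238.3], 0.78), ([387.5, 265.7], 0.46)]
shaft side [([334.2, 234.1], 0.59)]
bed top [([319.5, 243.5], 0.74)]
bed side [([327.5, 297.8], 0.67)]
```

View pics/t6.png

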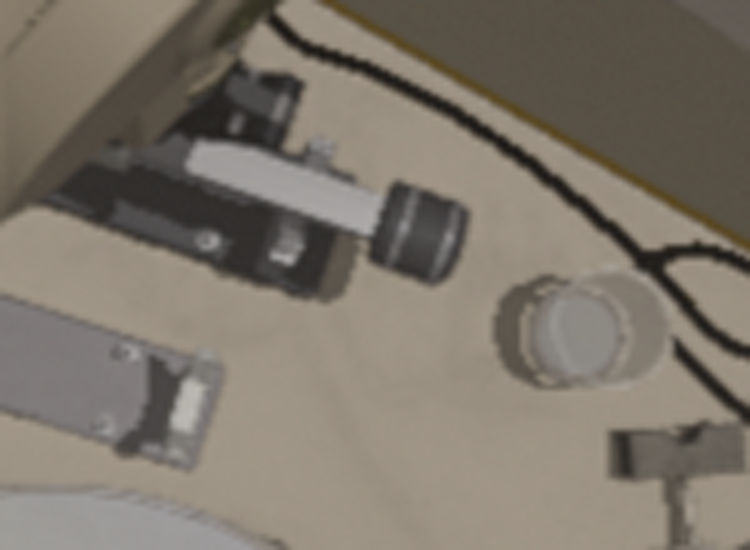

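View pics/s6.png

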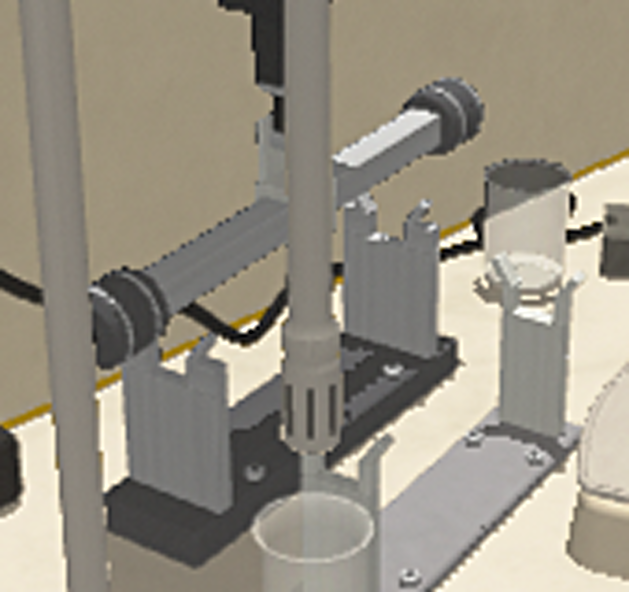

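The tube lies over the bed's fork line; the right fork's tips are seen at crop (322,147) and (285,240), and the shaft crosses about midway between them. Both housings are outside the forks, and the side view agrees. I'll lower it.

>>> jog_arm([
  [[0.003,0,0.01,0,0,0,255],[0,0,0.02,0,0,0,255],[0,0,0.02,0,0,0,255],[0,0,0.02,0,0,0,255],[0,0,0.02,0,0,0,255],[0,0,0.02,0,0,0,255],[0,0,0.02,0,0,0,255],[0,0,0,0,0,0,255],[0,0,0,0,0,0,255],[0,0,0,0,0,0,255]],
])

```text
clock: 19.4
tcp_pos: [0.5443, -0.4323, 0.1612]
orientation: [0.003, 0.986, -0.167, 0.004]
wrist_force: [1.6, -0.3, -4.2]
finger_gap: 0.0127
grip_force: 58.9
```

```bash
python3 - <<'E'
from h import *
np.set_printoptions(precision=4,suppress=True)
togo([.541,-.431,.1507],-19.2);avgF(5)
E
```

```text
tcp [ 0.5443 -0.4323  0.1612] yaw -19.248817345187092 shift units [-0.0145 -0.0006  0.0418] turn units [ 0.0013 -0.0026 -0.0003] clk 19.4 F [ 1.6067 -0.3333 -4.2149] M [-0.0468 -0.1999 -0.0118] gap 0.012737507260697875 58.92059773206711
F [ 0.8864 -0.0038 -4.6117 -0.0713 -0.2117 -0.0114] sd [0.4461 0.5712 0.5652 0.0281 0.0114 0.023 ]
```

>>> jog_arm([
  [[0.003,0,0.014,0,0,0,255],[0,0,0.014,0,0,0,255],[0,0,0.014,0,0,0,255],[0,0,0,0,0,0,255],[0,0,0,0,0,0,255],[0,0,0,0,0,0,255],[0,0,0,0,0,0,255]],
])

```text
clock: 20.35
tcp_pos: [0.5452, -0.4327, 0.1508]
orientation: [0.003, 0.986, -0.167, 0.004]
wrist_force: [0.0, 0.3, -1.1]
finger_gap: 0.0129
grip_force: 59.2
```

```bash
python3 - <<'E'
from h import *
np.set_printoptions(precision=4,suppress=True)
togo([.541,-.431,.1507],-19.2);avgF(5)
s=cam('side')
cv2.imwrite('pics/s7.png',cv2.resize(s['pixels'][180:340,250:420,::-1],None,fx=3.7,fy=3.7,interpolation=cv2.INTER_CUBIC))
E
```

```text
tcp [ 0.5452 -0.4327  0.1508] yaw -19.25165600652488 shift units [-0.018  -0.001   0.0003] turn units [ 0.0013 -0.0028 -0.0003] clk 20.35 F [ 0.0134  0.2895 -1.1457] M [-0.0445 -0.0267 -0.0441] gap 0.012940210098399582 59.22209210693836
F [-0.0977  0.1346 -0.0516 -0.0291 -0.096  -0.0035] sd [0.7348 0.1818 0.3656 0.0069 0.0235 0.0249]
```

View pics/s7.png

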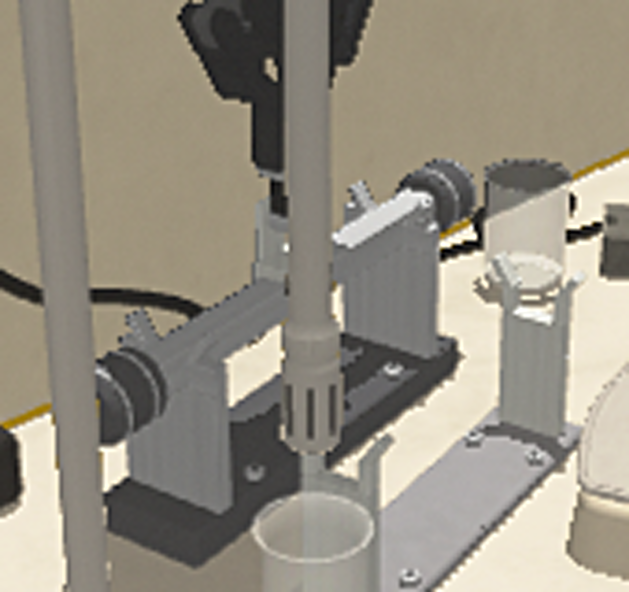

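The shaft sits down in both bed forks (crop (205,350) and (410,205)), and the weight is off the wrist. I'll press 1 mm further to be sure, release, and rise straight up.

>>> jog_arm([
  [[0,0,0.004,0,0,0,255],[0,0,0,0,0,0,255],[0,0,0,0,0,0,255],[0,0,0,0,0,0,0],[0,0,0,0,0,0,0],[0,0,0,0,0,0,0],[0,0,0,0,0,0,0],[0,0,0,0,0,0,0],[0,0,0,0,0,0,0],[0,0,-0.06,0,0,0,0],[0,0,-0.12,0,0,0,0],[0,0,-0.12,0,0,0,0],[0,0,-0.08,0,0,0,0],[0,0,0,0,0,0,0],[0,0,0,0,0,0,0],[0,0,0,0,0,0,0]],
])

```text
clock: 22.25
tcp_pos: [0.5439, -0.4315, 0.2428]
orientation: [0.002, 0.986, -0.167, 0.003]
wrist_force: [0.2, -0.4, -0.2]
finger_gap: 0.0851
grip_force: 0.0
```

```bash
python3 - <<'E'
from h import *
np.set_printoptions(precision=4,suppress=True)
togo([.541,-.431,.1507],-19.2)
t=cam('top');s=cam('side');E={}
for n,c in(('side',s),('top',t)):
  for x in spotter.landmark_of('end_a',n)[:3]: print(n,np.round(x['uv'],1),round(x['conf'],2))
b=np.array([.541,-.431,.09]);yv=np.array([.3289,.9444,0])
for d in(.15,-.15):print('pred',proj(s,b+d*yv),proj(t,b+d*yv))
E
```

```text
tcp [ 0.5439 -0.4315  0.2428] yaw -19.252174365069457 shift units [-0.0138  0.0009  0.3683] turn units [ 0.0009 -0.0018 -0.0003] clk 22.25 F [ 0.1685 -0.3691 -0.1518] M [ 0.0449  0.0206 -0.008 ] gap 0.08510520279739958 0.0
side [372.7 227.6] 0.57
side [272.6 290.4] 0.56
top [388.3 265.2] 0.83
top [414.8 280.9] 0.51
pred [276.3628 291.7391] [253.8749 217.4354]
pred [374.2136 230.0011] [387.203  265.2696]
```

The shaft is where it should be, level, and the gripper is clear of it.

```bash
python3 -c "
from h import *
print(ticket.hand_in())"
```

```text
the job is handed in; nothing more can be done
None
```

The job is handed in: the shaft hung level at about 32 mm, was carried to the bed, and lies level in both its forks with the gripper clear; the hand-in gave no verdict.

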